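Secure the bean cooler's stirrer with its push-on retainer clip

TASK

The stirrer of the coffee bean cooler is back from the wash and sits too high on its drive shaft, covering the groove. Push the stirrer fully down onto its shoulder, then take the intact blue retainer clip from the mat and press it sideways into the shaft groove just above the hub until it snaps fully home, and let go of it. Push firmly but gently, without forcing anything, and leave the other things on the mat and counter where they are.

Things in the scene. Friction and masses are not known exactly. Their poses are not given: they have to be found in the camera images.
- cooler: coffee bean cooler, fixed: round grey blower base (256 mm across) under a round steel sieve tray, 300 mm across; tray rim 135 mm and sieve floor 82 mm above the counter. Origin: centre of its underside; z up. The drive shaft stands upright in the tray; its drive is rubber-mounted, so the shaft stands 3.5 mm off the tray's centre, to any side; its height is adjustable (see the stirrer)
- sieve (a point): centre of the tray's sieve floor, 82 mm above the counter, near the shaft's foot. With the stirrer fully down the shaft's groove begins at the level of the hub's top: 5.5 mm high, 16 mm core, open on every side; above it the shaft ends in a steel head 22 mm across, 16 mm high, top edge chamfered. Hub and shaft bear 35 N at most
- stirrer (a joint): height in m of the stirrer above its shoulder on the shaft: 0 = fully down; starts 0.006 to 0.014. Stiff on the shaft: slides at about 8 N, stays where left; hard stop at 0. Its aluminium hub, a ring 60 mm across, 28 mm high, then has its flat top 135 to 147 mm above the counter (not measured). Three level paddle arms, 12 mm wide, reach 119 mm out, 16 to 22 mm below the hub's top
- clip: blue plastic push-on clip, about 22 g, flat on the mat. Origin: underside, at the seat point that must reach the shaft axis; z up, +x out of its open mouth. 4 mm thick; back bridge x -13 to -8.3 mm; two sprung arms along x to 8 mm (33 mm over both) ending in rounded nubs at x 6 mm, 12 mm apart. Thumb grip centred at x -32 mm: 16 mm along x, 12 mm wide along y, 22 mm tall from the underside
- clip_seat (a point): the blue clip's origin again. Pushed on along the clip's +x, level (1.5 mm of height to spare in the groove), its nubs meet the core with this point about 12 mm short of the shaft axis; the arms spread at 10 to 15 N and snap over the core when it is 3 to 6 mm short, then the bridge stops hard on the core at the axis. More than 30 N would crack it
- clip_left (a joint): spread in rad of the blue clip's +y arm: 0 = relaxed (also when fully seated), about 0.11 = spread over the core
- clip_right (a joint): spread in rad of the blue clip's -y arm, likewise
- mat: beige silicone baking mat, 260 x 190 x 3 mm, lying fixed on the counter; origin at the centre of its underside
- old_clip: worn-out black clip of the same shape with one arm broken off, lying on the mat; not to be used. Origin and axes as for the blue clip
- knob_nut: knurled brass nut, 30 mm across, 18 mm tall, lying on the mat; origin at the centre of its underside
- cup: white mug, 74 mm across, 62 mm tall; origin at the centre of its underside
- praline_jar: amber jar with a red cap, 72 mm across, 95 mm tall; origin at the centre of its underside
- gift_box: gift box, 90 x 130 x 52 mm; origin at the centre of its underside
- tamper: coffee tamper standing upright, 58 mm across, 82 mm tall; origin at the centre of its underside
- brush: cleaning brush, 170 mm long, lying along its x; origin at the centre of its underside
- scoop: copper coffee scoop, 48 mm across, 38 mm tall, with an 80 mm handle along its +y; origin at the centre of the bowl's underside

How it is judged (in metres and radians):
On the way, in this order (a step that is already met when the one before it is completed fails the run):
1. the stirrer is pushed fully down on its shoulder (joint within 1.5 mm of zero) (value of joint stirrer below 0.0015 m), for 0.2 s.
2. with the stirrer down, the blue clip is seated in the groove (value of joint stirrer below 0.0015 m and horizontal distance between clip_seat and cooler below 0.006 m and z of clip_seat in the frame of cooler between 0.1325 and 0.151 m and angle between the z axis of clip and the z axis of cooler, either way round below 0.12 rad and value of joint each of clip_left, clip_right below 0.03 rad), for 0.2 s.
At the end, for the whole second after the job is handed in: Stirrer down (within 1.5 mm of its shoulder); blue clip snapped into the groove above it: seat within 6 mm of the cooler's centre line (the shaft is 3.5 mm off it), underside 132.5 to 151 mm up, level to 0.12 rad, both arms sprung back (below 0.03 rad), at rest, let go (all of step 2 and linear speed of clip below 0.02 m/s); the robot touches nothing.
It fails at once if the fingers bear on the bean cooler, its stirrer or shaft with more than 35 N (contact force between the fingers and cooler above 35 N).
It fails at once if the clip is forced against the shaft or hub with more than 30 N (contact force between clip and cooler above 30 N).
It fails at once if another thing on the mat or counter is shifted by more than 30 mm (distance of any of old_clip, knob_nut, cup, praline_jar, gift_box, tamper, brush, scoop from where it was at the start of the episode above 0.03 m).
It also fails if it takes over 64 s, if anything falls off the work surface, if the arm or the gripper's body presses on something with over 40 N, if the wrist force passes 120 N, or if a joint passes its speed limit or range.

ROBOT

A 7-joint arm with a two-finger parallel gripper is mounted at the origin on the work surface. World frame = base frame: x ahead of the robot, y to its left, z up, the work surface at z = 0. Lengths are in m, angles in degrees, forces in N, time in s.
With the tool pointing down it reaches from about 0.425 to 0.875 m from the base axis. Payload 9.9 kg.
Tool frame: the origin (TCP) lies between the finger pads; the fingertips stand 22 mm ahead of it and the grasp point (between the pads) lies 3 mm ahead of it; x points along the fingers, y is the direction in which the jaws open and shut, and the axes are right-handed (so a half turn about x gives the same grasp; the last joint's range is limited). The gripper opens to 85 mm and grips with 20 to 120 N. Pads are 22 mm wide; open, the fingers measure 114 mm over their backs; the gripper's body (76 mm by 85 mm) begins 54 mm behind the grasp point. The pads swing forward as they close: fully open they stand 13 mm farther back than shut.
Start: joints at [67.62, 32.985, 1.427, 82.34, -0.859, 64.687, -3.237], TCP at [0.204, -0.643, 0.253] pointing down, gripper open.
Joint ranges: [-157.87, 157.87], [-19.46, 123.44], [-87.15, 90], [11.01, 140.99], [-62.26, 242.26], [9.8, 113.94], [-161.44, 161.44]. Speed limits (degrees/s): [127.2, 127.2, 172.46, 172.46, 180, 180, 180].

INTERFACE

Orientations are given as [roll, pitch, yaw] about the fixed x, y, z axes, in that order (R = Rz(yaw) Ry(pitch) Rx(roll)).
In Python, from workcell import bot, camera, camera_params, workorder, spotter gives the robot as it stands.
- The arm moves only by the tool servo_tool, never from a script. Its argument "increments" is a list of rows, each an object with "travel": the shift along the tool's x, y, z in mm, a list of three; "yaw": the turn about the tool's x in rad; "hand": the closure, from 0 (fully open) to 1 (shut). A call has 1 to 12 rows; each row shifts and turns the commanded pose from where the row before left it, along the tool's axes as they then stand; what a row does not reach is not made up. A row lasts 1/8 s, in which the tool goes at most 62.5 mm and 10.7 degrees, less where a joint would pass 70% of its speed; a pose out of reach is approached as far as the arm can. A call with a gripper value outside its range is refused whole. The fingers move at their own pace and stop on an object; the grip force is fixed at half the most. Time passes only in rows, so rows that do not move let the fingers close. It gives the time, the measured TCP pose, the force and the opening at its end, in the units of the state.
- bot.state(): the state, without advancing time (a new reading comes with each control period).
- camera(name): name is "scene" or "top"; returns the picture (384x512x3 uint8, red, green, blue); there is no depth.
- camera_params(name): a dict with "fx", "fy", "cx", "cy" (pixels), "T" (4x4, takes a point from camera to world coordinates). Camera axes: x right, y down, z forward; pixel columns grow to the right and rows downward; lengths in m; the calibration is good to about 2 mm. A picture is of the moment at which its call begins. camera_params takes no time and is no camera call.
- workorder.close_job(): hands the job in, once; it reports no verdict.
Trained networks look in the newest picture that a camera, given by its name, has taken for a name from the list of things; names that differ only in an ending like _2 or _b are one class to them, and where a whole thing is asked for, a point or a joint stands for the part that bears it (a point fixed in the world has none). Each returns a list of dicts, best first, with "p" (0 to 1); they miss things now and then, are a little off and sometimes report something else, mostly with a low value. They report only what shows in the picture. A call takes as long as a camera call.
- spotter.trace(camera, target): "region" (384x512 bool, what is visible of it) and "extent" ([centre column, centre row, width, height] in pixels, round what is visible of it).
The state is a dict: "clock": time; "joint_pos": joint angles; "joint_velocities": joint speeds; "joint_torque": joint torques, N m; "ee_pos": TCP position; "ee_rot": TCP orientation; "contact_force": force on the tool from outside, world axes, zero at the start; "ft_torque": the same for the moment, N m; "opening": finger opening in m.
Only numpy, scipy, OpenCV 4.12 (cv2) and the standard library are available. Lean on these libraries where they do the work, as an engineer would, in place of code of your own. Each camera call takes 0.05 s, during which the arm holds its last target. There are 200 camera calls.

## Working session

There is one attempt and no reset: what is moved stays moved. The work goes in short steps, Python scripts to look and compute and a tool call to move; the robot and the scene stay as the last step left them, time stands still between calls to the robot, and variables do not carry over. Pictures are saved under pics/ and viewed, about 8 in all and at most 12, crops included, and the job is handed in when it is done.

Besides the shell and the picture viewer there is one more tool, called after "Call:" as name(argument=value, ...), one argument or row to a line, values as JSON. servo_tool: Moves the arm, as the interface text tells. Its arguments: {"type":"object","properties":{"increments":{"type":"array"}},"required":["increments"]}

```bash
mkdir -p pics
cat > h.py <<'E'
import numpy as np, cv2
from workcell import bot, camera, camera_params, workorder, spotter
def ray(c,u,v):
    p=camera_params(c); T=np.array(p["T"])
    d=T[:3,:3]@np.array([(u-p["cx"])/p["fx"],(v-p["cy"])/p["fy"],1]); return T[:3,3],d
def at(c,u,v,z):
    o,d=ray(c,u,v); return o+d*(z-o[2])/d[2]
def proj(c,P):
    p=camera_params(c); T=np.array(p["T"]); q=T[:3,:3].T@(np.array(P)-T[:3,3])
    return np.array([p["fx"]*q[0]/q[2]+p["cx"],p["fy"]*q[1]/q[2]+p["cy"]])
def save(c,n,box=None,s=1):
    im=camera(c)
    o=im if box is None else im[box[1]:box[3],box[0]:box[2]]
    o=cv2.resize(o,None,fx=s,fy=s,interpolation=cv2.INTER_CUBIC)
    cv2.imwrite(f"pics/{n}.png",o[:,:,::-1]); return im
E
python3 - <<'E'
from h import *
a=save("scene","s0");b=save("top","t0")
cv2.imwrite("pics/both.png",np.hstack([a,b])[:,:,::-1])
im=cv2.resize(np.vstack([a,b]),None,fx=0.78,fy=0.78); cv2.imwrite("pics/both.png",im[:,:,::-1])
for c in("scene","top"):
    p=camera_params(c);print(c,p["fx"],p["cx"],p["cy"],np.round(p["T"],3).tolist())
    for t in("clip","old_clip","cooler","stirrer","mat"):
        print(c,t,[(np.round(r["extent"],1).tolist(),round(r["p"],2)) for r in spotter.trace(c,t)][:3])
print(bot.state())
E
```

```text
scene 456.8295996774585 253.95245026082117 194.9049887076119 [[-0.812, 0.36, -0.46, 1.347], [0.584, 0.476, -0.658, 1.148], [-0.018, -0.803, -0.596, 1.132], [0.0, 0.0, 0.0, 1.0]]
scene clip [([282.4, 224.7, 86.1, 73.4], 0.65)]
scene old_clip []
scene cooler [([286.4, 224.6, 88.5, 76.9], 0.72)]
scene stirrer []
scene mat [([222.5, 192.1, 74.0, 37.9], 0.69)]
top 347.7638509022241 253.59385666297484 192.94085754898686 [[-0.026, -0.99, 0.138, 0.431], [-1.0, 0.026, -0.003, -0.011], [-0.001, -0.138, -0.99, 1.066], [0.0, 0.0, 0.0, 1.0]]
top clip [([336.7, 180.1, 8.8, 12.4], 0.46)]
top old_clip [([320.4, 198.2, 68.9, 87.4], 0.22)]
top cooler [([181.2, 203.0, 112.3, 118.0], 0.76), ([87.0, 233.5, 40.2, 34.6], 0.48)]
top stirrer [([175.8, 194.9, 78.6, 77.1], 0.61)]
top mat [([320.8, 199.8, 72.8, 88.8], 0.75), ([412.6, 227.4, 34.2, 50.2], 0.4)]
{'clock': 0.6, 'joint_pos': array([67.62083874, 32.98297147,  1.42732166, 82.34042326, -0.86045159,
       64.68761751, -3.23706765]), 'joint_velocities': array([ 0.04363561, -0.05485131, -0.15101649,  0.06366557,  0.03758327,
       -0.02907452, -0.08605376]), 'joint_torque': array([-1.22130921e-03, -7.65108132e+01,  2.24736974e+00, -2.86190861e+01,
        1.52765634e-02,  2.85048358e-03,  3.38038035e-05]), 'ee_pos': array([ 0.20385243, -0.64347576,  0.25331096]), 'ee_rot': array([-151.96426978,   89.99904258,   45.61254993]), 'contact_force': array([-0.30038508, -0.24425441, -0.88071334]), 'ft_torque': array([0.0135767 , 0.01395037, 0.01954465]), 'opening': 0.08556301775424824}
```

View pics/both.png

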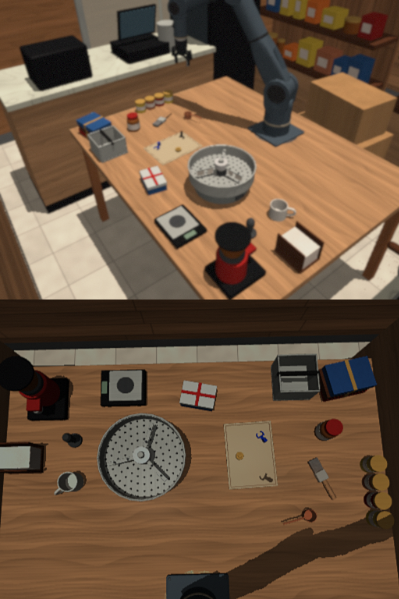

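Low resolution overview: the cooler is near (181,203) in the top picture, the mat near (320,199), with the blue clip at its upper right (337,180). Next I'll crop these.

Run:
```python
from h import *
t=cv2.imread("pics/t0.png");s=cv2.imread("pics/s0.png")
a=cv2.resize(t[150:246,285:361],None,fx=6,fy=6,interpolation=cv2.INTER_CUBIC)[:,:400]
a=cv2.resize(t[155:245,290:355],(390,540),interpolation=cv2.INTER_CUBIC)
b=cv2.resize(t[170:230,150:210],(400,400),interpolation=cv2.INTER_CUBIC)
c=cv2.resize(s[155:215,185:265],(400,300),interpolation=cv2.INTER_CUBIC)
out=np.zeros((600,800,3),np.uint8);out[:540,:390]=a;out[:300,395:795]=c;out[300:,395:695]=cv2.resize(b,(300,300))
cv2.imwrite("pics/c1.png",out)
# blue pixels
for c,im,bx in(("top",t,(285,150,361,246)),("scene",s,(185,160,262,215))):
    h=cv2.cvtColor(im,cv2.COLOR_BGR2HSV); x0,y0,x1,y1=bx
    m=((h[...,0]>100)&(h[...,0]<135)&(h[...,1]>90)); m[:y0]=0;m[y1:]=0;m[:,:x0]=0;m[:,x1:]=0
    v,u=np.nonzero(m);print(c,len(u))
    k=slice(y0,y1)
    if len(u):
        print(u.min(),u.max(),v.min(),v.max())
        for r in range(v.min()-1,v.max()+2): print(r,' '.join('%3d,%3d,%3d'%tuple(im[r,q][::-1]) for q in range(u.min()-1,u.max()+2)))
```

```text
top 63
329 342 169 182
168 139,123, 94 138,121, 93 138,121, 93 139,122, 93 140,123, 93  97, 86, 73  88, 81, 93  93, 85, 96 136,119, 94 142,124, 94 140,122, 92 138,121, 92 138,120, 92 137,119, 91 137,120, 91 138,121, 92
169 139,122, 93 139,122, 92 140,123, 94 140,123, 93 137,120, 91  53, 50, 56  21, 30, 77  23, 34, 95  83, 77,100 120,110,102 139,123, 94 140,123, 93 139,121, 92 137,120, 91 137,119, 91 137,120, 91
170 140,122, 92 139,121, 93 138,121, 91 140,123, 92 140,122, 92 109, 96, 78 100, 90, 81  72, 69, 85  23, 30, 88  65, 67,104 136,120, 96 142,125, 93 140,121, 92 137,119, 91 137,120, 91 138,120, 92
171 119,104, 82  93, 85,107 118,107, 96 138,121, 91 142,125, 95 141,123, 93 144,126, 93 130,113, 84  38, 37, 57  17, 27, 98  99, 92, 96 140,123, 93 139,122, 92 138,120, 92 137,119, 92 137,120, 92
172  73, 66, 70  31, 42,126 118,106,100 142,123, 93 141,123, 92 143,124, 94 149,129, 95 144,126, 88  62, 55, 50   6, 25,111  44, 50,102 134,117, 93 141,124, 93 138,120, 92 137,119, 91 137,120, 91
173  47, 46, 67  22, 38,125 134,117, 99 147,128, 92 144,126, 93 144,126, 92 146,126, 94 105, 93, 
[... 1959 characters left out ...]
 95 144,126, 96 115,101, 80  60, 55, 53  98, 84, 67 115,100, 77 139,121, 89 143,124, 93 139,122, 92
scene 10
202 204 183 189
182 169,139,129 128,109,131 104, 92,133 113, 99,127 151,133,127
183 155,134,126 104, 96,124  63, 67,121  75, 74,115 129,116,118
184 153,134,121  99, 91,111  53, 59,103  62, 62,101 115,105,110
185 154,136,120  99, 91,105  52, 54, 96  66, 65, 97 120,110,112
186 146,131,129  94, 89,118  61, 63,106  96, 88,106 143,127,118
187 119,112,140  75, 78,133  77, 78,126 127,116,123 169,150,130
188 100, 97,140  69, 75,140  88, 89,136 140,128,133 181,160,137
189 118,110,132  82, 83,129  91, 89,126 141,128,131 184,163,137
190 133,123,126 102, 97,120 113,104,121 157,141,131 191,167,137
```

View pics/c1.png

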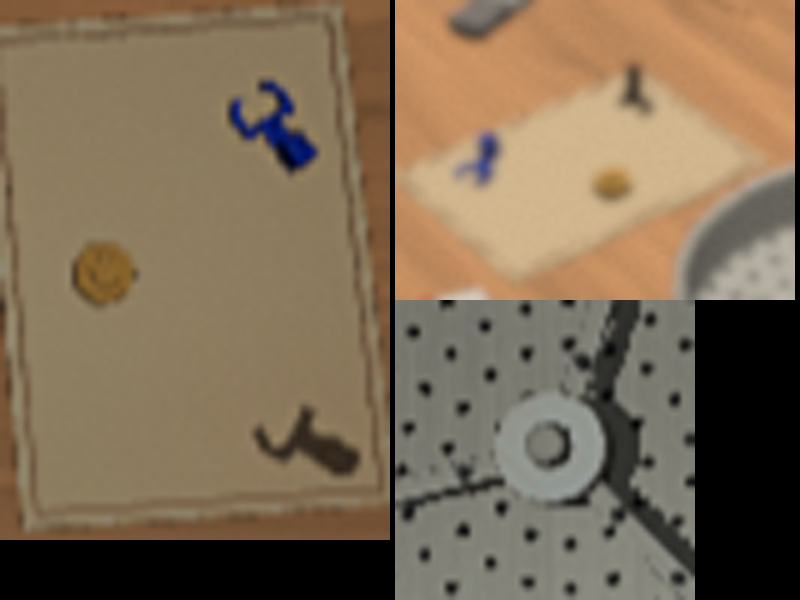

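The left crop shows the blue clip with its grip at about (339.5,180) and its mouth up-left around (333,173). The nut is at (307,200) and the black clip is lower right. The right crop shows the hub centred at about (181,199), with the head at (180.4,199).

```bash
cat > fit.py <<'E'
from h import *
from scipy.optimize import minimize
def clip_pts(z0=0.003):
    g=np.mgrid[-13:8.01:.5,-16.5:16.51:.5].reshape(2,-1).T
    x,y=g.T; ry=np.abs(y)
    inn=((np.hypot(x,y)>10.5)&(np.hypot(x,y)<16.5)&(x<8)&(x>-13))|((x<-8.3)&(ry<12))
    P=[np.c_[g[inn],np.full(inn.sum(),z)] for z in(0,4)]
    s=np.mgrid[-26:-12:.5,-3:3.1:.5].reshape(2,-1).T
    P+=[np.c_[s,np.full(len(s),z)] for z in(0,4)]
    k=np.mgrid[-40:-23.9:.5,-6:6.1:.5].reshape(2,-1).T
    P+=[np.c_[k,np.full(len(k),z)] for z in range(0,23,2)]
    P=np.vstack(P)/1000; P[:,2]+=z0; return P
def projn(c,P):
    p=camera_params(c);T=np.array(p["T"]);q=(P-T[:3,3])@T[:3,:3]
    return np.c_[p["fx"]*q[:,0]/q[:,2]+p["cx"],p["fy"]*q[:,1]/q[:,2]+p["cy"]]
def render(c,P,bx,ss=6):
    x0,y0,x1,y1=bx;uv=projn(c,P);m=np.zeros(((y1-y0)*ss,(x1-x0)*ss),np.float32)
    i=np.round((uv-[x0-.5,y0-.5])*ss).astype(int);ok=(i>=0).all(1)&(i[:,0]<m.shape[1])&(i[:,1]<m.shape[0]);i=i[ok]
    m[i[:,1],i[:,0]]=1;m=cv2.morphologyEx(m,cv2.MORPH_CLOSE,np.ones((5,5)))
    m=cv2.GaussianBlur(m,(0,0),ss*.45)
    return cv2.resize(m,(x1-x0,y1-y0),interpolation=cv2.INTER_AREA)
E
python3 - <<'E'
from fit import *
L=clip_pts()
D={}
for c,f,bx in(("top","t0",(320,160,352,192)),("scene","s0",(190,172,215,198))):
    im=cv2.imread(f"pics/{f}.png").astype(float);x0,y0,x1,y1=bx;p=im[y0:y1,x0:x1]
    b=p[...,0]-p[...,2] # B-R
    bg=np.median(b); w=p[...,2]; D[c]=(bx,np.clip((np.median(w)-w)/(np.median(w)-np.percentile(w,.8)),0,1))
def cost(q,cs=("top","scene")):
    a=q[2];R=np.array([[np.cos(a),-np.sin(a),0],[np.sin(a),np.cos(a),0],[0,0,1]])
    P=L@R.T+[q[0]/100,q[1]/100,0]
    return sum(((render(c,P,D[c][0])-D[c][1])**2).sum()/D[c][1].sum() for c in cs)
s0=at("top",333.5,173,.005);g=at("top",339,179.8,.02);print(s0,g)
yaw=np.arctan2(*(s0-g)[1::-1]);print("yaw0",np.degrees(yaw))
for cs in(("top",),("top","scene")):
  best=None
  for da in(-.2,0,.2):
    q0=np.array([s0[0]*100,s0[1]*100,yaw+da])
    r=minimize(cost,q0,args=(cs,),method="Nelder-Mead",options=dict(initial_simplex=q0+np.array([[0,0,0],[.4,0,0],[0,.4,0],[0,0,.2]])))
    if best is None or r.fun<best.fun:best=r
  q=best.x;print(cs,best.fun,q[:2]/100,np.degrees(q[2]))
# hub/head
t=cv2.imread("pics/t0.png",0)
print(t[188:211,168:195])
o1,d1=ray("top",180.4,199)
for z in(.141,.15,.16,.165):print(z,at("top",181,199.1,z),at("top",180.4,199,z))
s=cv2.imread("pics/s0.png");cv2.imwrite("pics/hub.png",cv2.resize(s[185:240,250:325],None,fx=10,fy=10,interpolation=cv2.INTER_CUBIC))
E
```

```text
[ 0.63576886 -0.26335039  0.005     ] [ 0.61133192 -0.2753462   0.02      ]
yaw0 26.145889574436993
('top',) 0.0881831758350719 [ 0.63893089 -0.2595918 ] 31.771943642904354
('top', 'scene') 0.19929839860994913 [ 0.63924318 -0.25995959] 32.37197617474658
[[122 123 119 120 122 122 118 104  81  93 122 131 133 137 135 100  92 120
  126 115  79  92  58  31  12  39 117]
 [122 124 118 120 123 121 118  94 101 119 137 143 145 147 148 133 118 133
  110  73  68  84  54  22   5  48 117]
 [121 125 118 119 123 121 123 124 140 146 148 148 146 147 148 148 147 147
  129  95  60  46  45  38  33  52  88]
 [121 124 119 120 123 134 137 144 147 145 146 148 147 147 147 149 149 150
  148 141 119  64  44  48  50  48  49]
 [122 124 119 121 130 143 145 145 144 146 146 148 150 149 149 149 149 148
  149 150 150 119  53  44  48  48  43]
 [122 125 118 125 140 147 146 147 146 148 147 147 149 150 150 151 150 149
  148 149 151 148  85  44  47  49  46]
 [123 123  94 132 145 146 147 148 149 148 132 128 113 106 110 145 150 151
  149 147 149 152 132  52  38  46  49]
 [125 121  67 135 146 147 146 149 148 131 107 113 102  
[... 1355 characters left out ...]
149 149 150 152 154
  152 127  82  46 101 116  88  55  47]
 [102 128 128 128 130 119 119 141 149 147 148 149 150 152 152 152 153 147
  123  74  61  95 128 131 120  84  53]
 [129 131 126 116 127 126 113 130 134 125 140 145 144 145 146 127 105  92
   64  30  59 124 133 131 129 118  81]
 [128 130  85  60  93 124 125 126 122 112 117 120 103  97  95  69  39  30
   23  24  51 118 131 130 133 131 115]]
0.141 [0.54911264 0.18164842 0.141     ] [0.54942465 0.18325744 0.141     ]
0.15 [0.54796697 0.17977521 0.15      ] [0.54827594 0.18136858 0.15      ]
0.16 [0.546694   0.17769386 0.16      ] [0.54699959 0.17926984 0.16      ]
0.165 [0.54605751 0.17665319 0.165     ] [0.54636142 0.17822048 0.165     ]
```

View pics/hub.png

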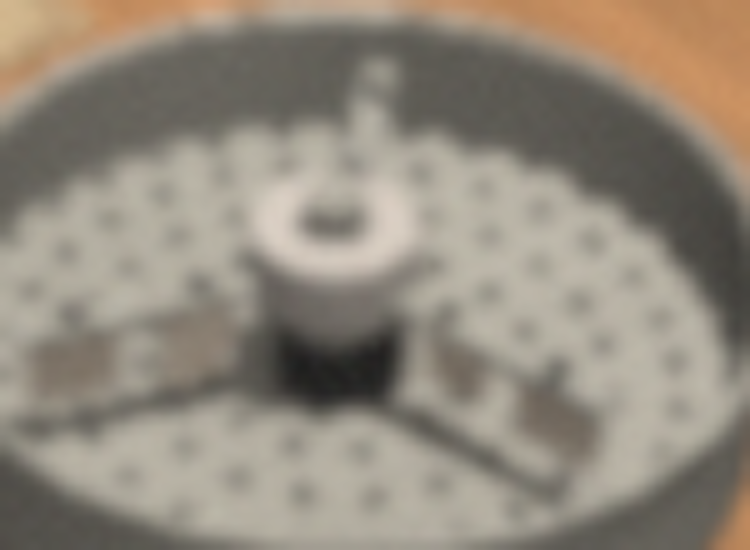

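The scene crop shows the hub's top face centred near (283.0,207.3), with the head just poking out of it. Now I'll triangulate it and work out the first move.

Run:
```python
from h import *
from scipy.spatial.transform import Rotation as Ro
o1,d1=ray("top",180.5,198.7);o2,d2=ray("scene",282.8,207.1)
A=np.c_[d1,-d2];k=np.linalg.lstsq(A,o2-o1,rcond=None)[0]
print(o1+k[0]*d1,o2+k[1]*d2)
s=bot.state();R=Ro.from_euler("xyz",s["ee_rot"],degrees=True).as_matrix();print(R.round(3));
for tz in(.145,.15,.155):print(tz,at("top",180.5,198.7,tz),proj("scene",at("top",180.5,198.7,tz)))
```

```text
[0.54928312 0.18145065 0.14835423] [0.55006906 0.18083222 0.14832561]
[[ 0.     0.302 -0.953]
 [ 0.    -0.953 -0.302]
 [-1.    -0.    -0.   ]]
0.145 [0.54971415 0.18215365 0.145     ] [283.09831344 208.00056478]
0.15 [0.54907163 0.18110572 0.15      ] [283.08311148 206.65335064]
0.155 [0.54842912 0.18005779 0.155     ] [283.06787127 205.30274571]
```

Call:
servo_tool(
  increments=[
    {"travel": [0,-25.5,-49.6],"yaw": 0,"hand": 0.6},
    {"travel": [0,-25.5,-49.6],"yaw": 0,"hand": 0.6},
    {"travel": [0,-25.5,-49.6],"yaw": 0,"hand": 0.6},
    {"travel": [0,-25.5,-49.6],"yaw": 0,"hand": 0.6},
    {"travel": [0,-25.5,-49.6],"yaw": 0,"hand": 0.6},
    {"travel": [0,-25.5,-49.6],"yaw": 0,"hand": 0.6},
    {"travel": [0,-25.5,-49.6],"yaw": 0,"hand": 0.6},
    {"travel": [0,-25.5,-49.6],"yaw": 0,"hand": 0.6},
    {"travel": [0,-25.5,-49.6],"yaw": 0,"hand": 0.6},
    {"travel": [0,-25.5,-49.6],"yaw": 0,"hand": 0.6},
    {"travel": [0,0,0],"yaw": -0.125,"hand": 0.6},
    {"travel": [0,0,0],"yaw": -0.125,"hand": 0.6},
  ],
)

```text
clock: 2.1
ee_pos: [0.6003, -0.2496, 0.2531]
ee_rot: [-32.0, 90.0, -179.7]
contact_force: [-0.0, -1.7, -0.4]
opening: 0.0343
```

Call:
servo_tool(
  increments=[
    {"travel": [0,-49.1,-23],"yaw": 0,"hand": 0.6},
    {"travel": [0,-49.1,-23],"yaw": 0,"hand": 0.6},
    {"travel": [0,-49.1,-23],"yaw": 0,"hand": 0.6},
    {"travel": [0,-49.1,-23],"yaw": 0,"hand": 0.6},
    {"travel": [0,-49.1,-23],"yaw": 0,"hand": 0.6},
    {"travel": [0,-49.1,-23],"yaw": 0,"hand": 0.6},
    {"travel": [0,-49.1,-23],"yaw": 0,"hand": 0.6},
    {"travel": [0,-49.1,-23],"yaw": 0,"hand": 0.6},
    {"travel": [30,0,0],"yaw": 0,"hand": 0.6},
    {"travel": [20,0,0],"yaw": 0,"hand": 0.6},
    {"travel": [0,0,0],"yaw": 0,"hand": 0.6},
  ],
)

```text
clock: 3.48
ee_pos: [0.5476, 0.1799, 0.2022]
ee_rot: [-9.9, 89.8, -158.0]
contact_force: [0.1, -0.2, 0.9]
opening: 0.0343
```

Run:
```python
from h import *
a=save("top","t1",(150,165,220,235),5.7);b=save("scene","s1",(235,165,315,235),5)
A=cv2.imread("pics/t1.png");B=cv2.imread("pics/s1.png");o=np.zeros((400,800,3),np.uint8);o[:399,:399]=A[:399,:399];o[:350,400:800]=B[:350,:400];cv2.imwrite("pics/c2.png",o)
print(bot.state()["ee_pos"],bot.state()["contact_force"])
```

```text
[0.54866861 0.18009293 0.20396407] [ 0.96156037 -0.53914454  0.47137591]
```

View pics/c2.png

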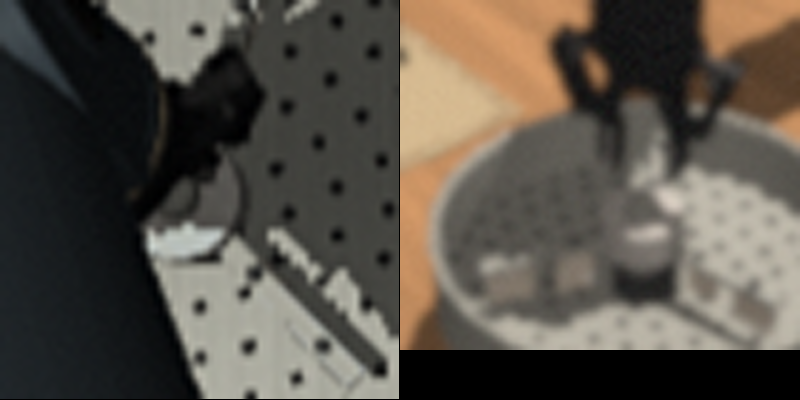

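Fingers straddle the hub centre (scene: tips either side of the head). Now I'll go down gently.

Call:
servo_tool(
  increments=[
    {"travel": [7,0,0],"yaw": 0,"hand": 0.6},
    {"travel": [7,0,0],"yaw": 0,"hand": 0.6},
    {"travel": [5,0,0],"yaw": 0,"hand": 0.6},
    {"travel": [3,0,0],"yaw": 0,"hand": 0.6},
    {"travel": [2,0,0],"yaw": 0,"hand": 0.6},
    {"travel": [2,0,0],"yaw": 0,"hand": 0.6},
    {"travel": [1,0,0],"yaw": 0,"hand": 0.6},
    {"travel": [0,0,0],"yaw": 0,"hand": 0.6},
  ],
)

```text
clock: 4.58
ee_pos: [0.5483, 0.1801, 0.1763]
ee_rot: [-37.5, 90.0, 174.4]
contact_force: [0.1, -1.3, 0.7]
opening: 0.034
```

Call:
servo_tool(
  increments=[
    {"travel": [1.5,0,0],"yaw": 0,"hand": 0.6},
    {"travel": [1.5,0,0],"yaw": 0,"hand": 0.6},
    {"travel": [1.5,0,0],"yaw": 0,"hand": 0.6},
    {"travel": [1.5,0,0],"yaw": 0,"hand": 0.6},
    {"travel": [0,0,0],"yaw": 0,"hand": 0.6},
  ],
)

```text
clock: 5.2
ee_pos: [0.5482, 0.1801, 0.1702]
ee_rot: [-20.1, 90.0, -168.2]
contact_force: [0.0, 0.7, -0.0]
opening: 0.034
```

Call:
servo_tool(
  increments=[
    {"travel": [1,0,0],"yaw": 0,"hand": 0.6},
    {"travel": [1,0,0],"yaw": 0,"hand": 0.6},
    {"travel": [1,0,0],"yaw": 0,"hand": 0.6},
  ],
)

```text
clock: 5.58
ee_pos: [0.5484, 0.1801, 0.168]
ee_rot: [164.2, 90.0, 16.1]
contact_force: [-3.4, -0.4, 8.7]
opening: 0.0343
```

Call:
servo_tool(
  increments=[
    {"travel": [1,0,0],"yaw": 0,"hand": 0.6},
    {"travel": [1,0,0],"yaw": 0,"hand": 0.6},
  ],
)

```text
clock: 5.82
ee_pos: [0.5484, 0.1802, 0.166]
ee_rot: [166.2, 90.0, 18.1]
contact_force: [-2.7, -1.4, 6.9]
opening: 0.0338
```

Contact at TCP z ≈0.168, and the hub slides at about 8 N.

Call:
servo_tool(
  increments=[
    {"travel": [1,0,0],"yaw": 0,"hand": 0.6},
    {"travel": [1,0,0],"yaw": 0,"hand": 0.6},
    {"travel": [0.8,0,0],"yaw": 0,"hand": 0.6},
  ],
)

```text
clock: 6.2
ee_pos: [0.5484, 0.1801, 0.1633]
ee_rot: [163.2, 90.0, 15.1]
contact_force: [-2.2, -0.4, 7.6]
opening: 0.034
```

Call:
servo_tool(
  increments=[
    {"travel": [0.7,0,0],"yaw": 0,"hand": 0.6},
    {"travel": [0.7,0,0],"yaw": 0,"hand": 0.6},
  ],
)

```text
clock: 6.45
ee_pos: [0.5484, 0.1801, 0.1619]
ee_rot: [165.0, 90.0, 16.9]
contact_force: [-2.0, -1.0, 7.9]
opening: 0.0341
```

Call:
servo_tool(
  increments=[
    {"travel": [0.7,0,0],"yaw": 0,"hand": 0.6},
    {"travel": [0.5,0,0],"yaw": 0,"hand": 0.6},
  ],
)

```text
clock: 6.7
ee_pos: [0.5485, 0.1802, 0.1609]
ee_rot: [164.1, 89.9, 16.0]
contact_force: [-4.8, -2.3, 14.5]
opening: 0.0343
```

Call:
servo_tool(
  increments=[
    {"travel": [0.3,0,0],"yaw": 0,"hand": 0.6},
    {"travel": [0,0,0],"yaw": 0,"hand": 0.6},
  ],
)

```text
clock: 6.95
ee_pos: [0.5485, 0.1802, 0.1609]
ee_rot: [164.0, 89.9, 15.9]
contact_force: [-4.2, -2.4, 14.3]
opening: 0.0342
```

Call:
servo_tool(
  increments=[
    {"travel": [0.3,0,0],"yaw": 0,"hand": 0.6},
    {"travel": [0,0,0],"yaw": 0,"hand": 0.6},
  ],
)

```text
clock: 7.2
ee_pos: [0.5485, 0.1802, 0.1609]
ee_rot: [163.4, 89.9, 15.3]
contact_force: [-4.7, -2.0, 15.6]
opening: 0.0341
```

Call:
servo_tool(
  increments=[
    {"travel": [0.8,0,0],"yaw": 0,"hand": 0.6},
    {"travel": [0,0,0],"yaw": 0,"hand": 0.6},
    {"travel": [0,0,0],"yaw": 0,"hand": 0.6},
  ],
)

```text
clock: 7.58
ee_pos: [0.5485, 0.1802, 0.1608]
ee_rot: [163.4, 89.9, 15.3]
contact_force: [-6.8, -2.7, 23.6]
opening: 0.0339
```

Hard stop confirmed: z steady at 0.1608 with 24 N. Retreating up and going over to the clip.

Call:
servo_tool(
  increments=[
    {"travel": [-20,0,0],"yaw": 0,"hand": 0.6},
    {"travel": [-30,0,0],"yaw": 0,"hand": 0.6},
    {"travel": [-40,0,0],"yaw": 0,"hand": 0.4},
    {"travel": [0,52.7,23.5],"yaw": 0,"hand": 0.4},
    {"travel": [0,52.7,23.5],"yaw": 0,"hand": 0.4},
    {"travel": [0,52.7,23.5],"yaw": 0,"hand": 0.4},
    {"travel": [0,52.7,23.5],"yaw": 0,"hand": 0.4},
    {"travel": [0,52.7,23.5],"yaw": 0,"hand": 0.4},
    {"travel": [0,52.7,23.5],"yaw": 0,"hand": 0.4},
    {"travel": [0,52.7,23.5],"yaw": 0,"hand": 0.4},
    {"travel": [0,52.7,23.5],"yaw": 0,"hand": 0.4},
    {"travel": [0,0,0],"yaw": 0,"hand": 0.4},
  ],
)

```text
clock: 9.07
ee_pos: [0.6101, -0.2836, 0.2477]
ee_rot: [36.3, 89.8, -112.3]
contact_force: [0.5, 1.5, 0.5]
opening: 0.051
```

Run:
```python
from h import *
t=save("top","t2");s=save("scene","s2")
print(bot.state()["ee_pos"])
g=cv2.cvtColor(t,cv2.COLOR_RGB2GRAY);print(g[186:212,166:194])
o=np.zeros((560,800,3),np.uint8);
a=cv2.resize(t[184:214,165:195],(400,400),interpolation=cv2.INTER_CUBIC);b=cv2.resize(s[190:230,263:303],(400,400),interpolation=cv2.INTER_CUBIC)
o=np.hstack([a,b]);cv2.imwrite("pics/c3.png",o[:,:,::-1])
```

```text
[ 0.61123978 -0.2774791   0.24799105]
[[140 144 113 111 137 144 146 144 141 143 141 141 145 141 142 147 145 122
   81 140 150 153 158  79  56  59  56  62]
 [139 144 145 148 141 144 145 144 142 145 141 140 147 140 143 145 141  93
   72 137 151 155 159  69  55  57  42  60]
 [139 144 144 147 141 143 147 146 143 126  94  94 140 128 139 147 143 107
  117 146 148 152 131  66  57  40  16  50]
 [139 143 145 146 142 143 146 145 141  95  39  66 152 152 158 161 162 153
  159 151 121 106  70  54  56  27   9  62]
 [140 144 144 146 142 142 145 144 141 122 122 137 169 175 173 172 173 174
  174 165 142 117  68  53  55  48  40  69]
 [141 144 145 146 142 143 145 144 147 160 170 170 173 173 174 173 173 174
  174 174 174 165 141  92  59  57  58  60]
 [142 144 144 148 143 144 146 153 162 171 171 171 171 172 173 175 174 174
  174 174 175 176 177 151  81  53  57  55]
 [140 144 145 149 142 143 150 165 172 172 171 172 171 172 174 177 176 175
  177 176 174 174 177 177 140  62  54  58]
 [140 145 147 149 110 103 157 171 173 173 174 171 154 152 154 162 134 132
  173 176 177 175 174 178 173  94  52  55]
 [141 146
[... 1280 characters left out ...]
107 110 108  71  52  42  87 164 175 174 172 171 173 175 175 175 175 174
  175 175 176 178 179 148  75  90  53  54]
 [ 55  48  48  51  91 111 118 142 165 173 174 173 172 174 174 175 175 174
  176 176 179 178 149  86  55 134 125  68]
 [ 57 109 117 121 140 153 153 139 151 159 173 175 174 174 176 176 177 177
  177 179 179 148  88  74 111 153 157 124]
 [117 150 155 156 151 138 151 150 147 146 158 158 167 174 175 177 178 178
  162 144 122  78  46 127 154 155 155 155]
 [149 153 154 153 103  74 112 148 148 147 147 144 142 139 138 127 122 119
   98  78  48  42  55 142 161 156 154 158]
 [148 150 153 152  53  16  95 146 150 150 146 146 137 130 127 104  95  95
   95 113 114 118 123 145 133 152 157 156]]
```

View pics/c3.png

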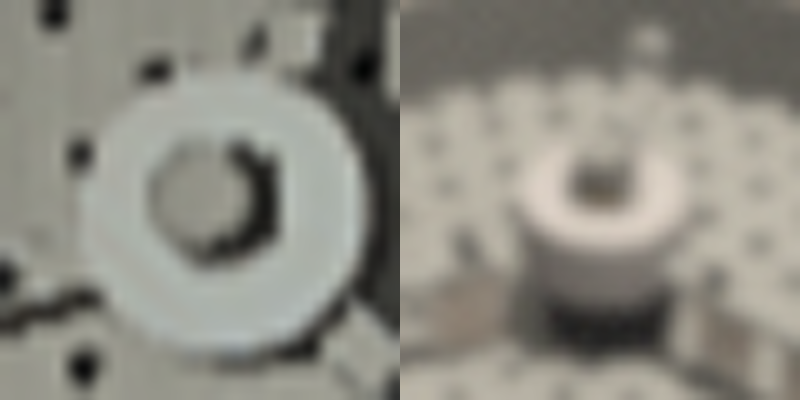

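The left crop shows the hub centred at about (181.2,199.4) and the head top at about (179.7,198.5). The hub now sits low and the head stands clear of it.

Run:
```python
from h import *
for z in(.138,.141,.144):
    a=at("top",181.23,199.44,z);b=at("top",179.73,198.5,z+.0215);print(z,a.round(4),b.round(4))
# scene check: hub top centre ~ crop (605,193): 
print("scene hub px",263+205/10-.5,190+193/10-.5,[proj("scene",at("top",181.23,199.44,z)).round(2) for z in(.138,.141,.144)])
```

```text
0.138 [0.5486 0.1817 0.138 ] [0.5484 0.1811 0.1595]
0.141 [0.5482 0.181  0.141 ] [0.548  0.1805 0.1625]
0.144 [0.5478 0.1804 0.144 ] [0.5477 0.1799 0.1655]
scene hub px 283.0 208.8 [array([283.23, 209.38]), array([283.22, 208.58]), array([283.21, 207.77])]
```

Call:
servo_tool(
  increments=[
    {"travel": [50,0,0],"yaw": 0,"hand": 0.45},
    {"travel": [50,0,0],"yaw": 0,"hand": 0.45},
    {"travel": [50,0,0],"yaw": 0,"hand": 0.45},
    {"travel": [30,0,0],"yaw": 0,"hand": 0.45},
    {"travel": [20,0,0],"yaw": 0,"hand": 0.45},
    {"travel": [10,0,0],"yaw": 0,"hand": 0.45},
    {"travel": [9,0,0],"yaw": 0,"hand": 0.45},
    {"travel": [0,0,0],"yaw": 0,"hand": 0.45},
  ],
)

```text
clock: 10.18
ee_pos: [0.6116, -0.2771, 0.0297]
ee_rot: [117.0, 90.0, -31.1]
contact_force: [-1.2, 0.3, 0.5]
opening: 0.0468
```

Axis (0.548,0.181), hub top ~0.140–0.141, and both estimates agree. Closing on the grip.

Call:
servo_tool(
  increments=[
    {"travel": [0,0,0],"yaw": 0,"hand": 0.7},
    {"travel": [0,0,0],"yaw": 0,"hand": 0.8},
    {"travel": [0,0,0],"yaw": 0,"hand": 1},
    {"travel": [0,0,0],"yaw": 0,"hand": 1},
    {"travel": [0,0,0],"yaw": 0,"hand": 1},
    {"travel": [0,0,0],"yaw": 0,"hand": 1},
  ],
)

```text
clock: 10.92
ee_pos: [0.6119, -0.2774, 0.0303]
ee_rot: [123.4, 89.9, -24.7]
contact_force: [-0.9, 0.2, 5.5]
opening: 0.0106
```

Call:
servo_tool(
  increments=[
    {"travel": [-1,0,0],"yaw": 0,"hand": 1},
    {"travel": [-1,0,0],"yaw": 0,"hand": 1},
    {"travel": [0,0,0],"yaw": 0,"hand": 1},
  ],
)

```text
clock: 11.3
ee_pos: [0.6115, -0.2771, 0.0314]
ee_rot: [-63.9, 90.0, 148.0]
contact_force: [-0.4, 0.4, -0.3]
opening: 0.0107
```

Run:
```python
from h import *
print(bot.state()["contact_force"],bot.state()["ee_pos"],bot.state()["opening"])
t=save("top","t3");s=save("scene","s3")
a=cv2.resize(t[155:205,310:360],(400,400),interpolation=cv2.INTER_CUBIC);b=cv2.resize(s[160:210,178:228],(400,400),interpolation=cv2.INTER_CUBIC)
cv2.imwrite("pics/c4.png",np.hstack([a,b])[:,:,::-1])
```

```text
[-0.35248073  0.39522479 -0.25127725] [ 0.61145586 -0.27712186  0.03144858] 0.010708210111671935
```

View pics/c4.png

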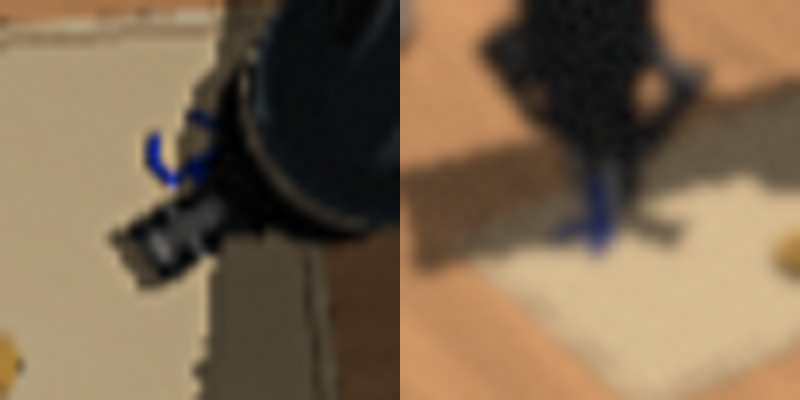

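The picture shows the blue clip held with the tool on the grip, its mouth pointing up-left along the tool. Lifting and going to a spot 53 mm short of the axis.

Call:
servo_tool(
  increments=[
    {"travel": [-20,0,0],"yaw": 0,"hand": 1},
    {"travel": [-50,0,0],"yaw": 0,"hand": 1},
    {"travel": [-50,0,0],"yaw": 0,"hand": 1},
    {"travel": [-53,0,0],"yaw": 0,"hand": 1},
    {"travel": [0,-52.8,-16.9],"yaw": 0,"hand": 1},
    {"travel": [0,-52.8,-16.9],"yaw": 0,"hand": 1},
    {"travel": [0,-52.8,-16.9],"yaw": 0,"hand": 1},
    {"travel": [0,-52.8,-16.9],"yaw": 0,"hand": 1},
    {"travel": [0,-52.8,-16.9],"yaw": 0,"hand": 1},
    {"travel": [0,-52.8,-16.9],"yaw": 0,"hand": 1},
    {"travel": [0,-52.8,-17],"yaw": 0,"hand": 1},
    {"travel": [0,-52.7,-17],"yaw": 0,"hand": 1},
  ],
)

```text
clock: 12.9
ee_pos: [0.5029, 0.1546, 0.206]
ee_rot: [163.6, 89.9, 15.5]
contact_force: [0.3, -0.0, -0.0]
opening: 0.0103
```

Call:
servo_tool(
  increments=[
    {"travel": [0,0,0],"yaw": 0,"hand": 1},
    {"travel": [0,0,0],"yaw": 0,"hand": 1},
    {"travel": [10,0,0],"yaw": 0,"hand": 1},
    {"travel": [10,0,0],"yaw": 0,"hand": 1},
    {"travel": [7,0,0],"yaw": 0,"hand": 1},
    {"travel": [0,0,0],"yaw": 0,"hand": 1},
    {"travel": [0,0,0],"yaw": 0,"hand": 1},
  ],
)

```text
clock: 13.78
ee_pos: [0.5034, 0.1529, 0.1775]
ee_rot: [-125.7, 90.0, 86.2]
contact_force: [-0.2, 0.7, 0.2]
opening: 0.0098
```

Run:
```python
from h import *
from scipy.spatial.transform import Rotation as Ro
t=save("top","t4");s=save("scene","s4")
S=bot.state();R=Ro.from_euler("xyz",S["ee_rot"],degrees=True).as_matrix();print(R.round(3),S["ee_pos"],S["contact_force"])
d=np.array([.5481,.1808,0])-S["ee_pos"];print("axis in tool mm",(R.T@d*1000).round(2))
a=cv2.resize(t[178:218,160:200],(400,400),interpolation=cv2.INTER_CUBIC);b=cv2.resize(s[185:225,263:303],(400,400),interpolation=cv2.INTER_CUBIC)
cv2.imwrite("pics/c5.png",np.hstack([a,b])[:,:,::-1])
```

```text
[[ 0.     0.528 -0.849]
 [ 0.    -0.849 -0.528]
 [-1.     0.    -0.   ]] [0.50345629 0.15294641 0.17774436] [ 1.14495809 -0.50774477 -0.74839499]
axis in tool mm [ 1.7777e+02 -7.0000e-02 -5.2540e+01]
```

View pics/c5.png

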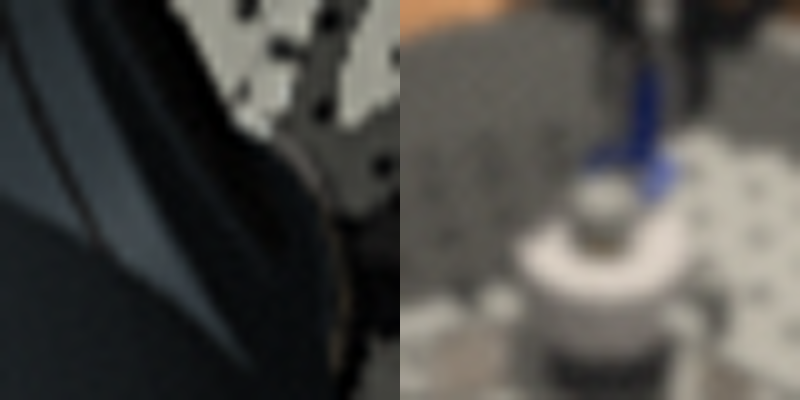

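The scene crop shows the clip held upright behind the head, its ring at about (590–675,160–190) in the crop and the head at (605,200). I'll compare that with the model at the expected held pose.

Run:
```python
from fit import *
bx=(272,182,300,212)
s=cv2.imread("pics/s4.png").astype(float)[bx[1]:bx[3],bx[0]:bx[2]]
b=s[...,0]-s[...,2]; m=np.clip((b-10)/50,0,1)
L=clip_pts(0);tcp=np.array([.50345,.15295,.1777]);a=np.arctan2(.528,.849)
def pts(q):
    R=np.array([[np.cos(a),-np.sin(a),0],[np.sin(a),np.cos(a),0],[0,0,1]])
    return L@R.T+tcp+R@np.array([.032+q[0]/1000,q[1]/1000,0])+[0,0,-.0273+q[2]/1000]
print((m*9).astype(int))
def show(q): 
    r=render("scene",pts(q),bx);return r
print((show((0,0,0))*9).astype(int))
v,u=np.nonzero(m>.3);print("blue",u.min()+bx[0],u.max()+bx[0],v.min()+bx[1],v.max()+bx[1])
for z in (-4,-2,0,2,4): print(z,[round(float((show((0,y,z))*m).sum()),2) for y in(-4,-2,0,2,4)])
```

```text
[[0 0 0 0 0 0 0 0 0 0 0 0 0 0 0 0 0 0 0 0 0 0 0 0 0 0 0 0]
 [0 0 0 0 0 0 0 0 0 0 0 0 0 0 0 0 0 0 0 0 0 0 0 0 0 0 0 0]
 [0 0 0 0 0 0 0 0 0 0 0 0 0 0 0 0 0 0 0 0 0 0 0 0 0 0 0 0]
 [0 0 0 0 0 0 0 0 0 0 0 0 0 0 0 0 0 0 0 0 0 0 0 0 0 0 0 0]
 [0 0 0 0 0 0 0 0 0 0 0 0 0 0 0 0 0 0 0 0 0 0 0 0 0 0 0 0]
 [0 0 0 0 0 0 0 0 0 0 0 0 0 0 0 0 0 0 0 0 0 0 0 0 0 0 0 0]
 [0 0 0 0 0 0 0 0 0 0 0 0 0 0 0 0 0 0 0 0 0 0 0 0 0 0 0 0]
 [0 0 0 0 0 0 0 0 0 0 0 0 0 0 0 0 0 0 0 0 0 0 0 0 0 0 0 0]
 [0 0 0 0 0 0 0 0 0 0 0 0 0 0 0 0 0 0 0 0 0 0 0 0 0 0 0 0]
 [0 0 0 0 0 0 0 0 0 0 0 0 0 0 0 0 0 0 0 0 0 0 0 0 0 0 0 0]
 [0 0 0 0 0 0 0 0 0 0 0 0 0 0 0 2 1 0 0 0 0 0 0 0 0 0 0 0]
 [0 0 0 0 0 0 0 0 0 0 0 0 0 0 1 4 3 0 0 0 0 0 0 0 0 0 0 0]
 [0 0 0 0 0 0 0 0 0 0 0 0 0 0 2 5 4 0 0 0 0 0 0 0 0 0 0 0]
 [0 0 0 0 0 0 0 0 0 0 0 0 0 0 2 6 4 0 0 0 0 0 0 0 0 0 0 0]
 [0 0 0 0 0 0 0 0 0 0 0 0 0 0 3 7 4 0 0 0 0 0 0 0 0 0 0 0]
 [0 0 0 0 0 0 0 0 0 0 0 0 0 0 3 6 4 0 0 0 0 0 0 0 0 0 0 0]
 [0 0 0 0 0 0 0 0 0 0 0 0 0 0 4 7 3 0 0 0 0 0 0 0 0 0 0 0]
 [0 0 0 0 0 0 0 0 0 0 0 0 1 3 6 6 3 0 0 0 0 0 0 0 0 0 0 0]
 [0 0 0 0 0 0 0 0 0 0 1 2 3 4 6 7 4 2 
[... 1954 characters left out ...]
0 0 0 0 0 0 0]
 [0 0 0 0 0 0 0 0 0 1 2 0 0 0 0 5 8 7 2 0 0 0 0 0 0 0 0 0]
 [0 0 0 0 0 0 0 0 0 0 0 0 0 0 0 3 5 3 0 0 0 0 0 0 0 0 0 0]
 [0 0 0 0 0 0 0 0 0 0 0 0 0 0 0 0 0 0 0 0 0 0 0 0 0 0 0 0]
 [0 0 0 0 0 0 0 0 0 0 0 0 0 0 0 0 0 0 0 0 0 0 0 0 0 0 0 0]
 [0 0 0 0 0 0 0 0 0 0 0 0 0 0 0 0 0 0 0 0 0 0 0 0 0 0 0 0]
 [0 0 0 0 0 0 0 0 0 0 0 0 0 0 0 0 0 0 0 0 0 0 0 0 0 0 0 0]
 [0 0 0 0 0 0 0 0 0 0 0 0 0 0 0 0 0 0 0 0 0 0 0 0 0 0 0 0]
 [0 0 0 0 0 0 0 0 0 0 0 0 0 0 0 0 0 0 0 0 0 0 0 0 0 0 0 0]]
blue 284 290 193 204
-4 [18.06, 18.16, 17.31, 14.83, 12.05]
-2 [18.72, 18.95, 18.01, 15.72, 12.61]
0 [19.34, 19.66, 18.79, 16.57, 13.31]
2 [19.18, 20.04, 19.29, 17.05, 13.84]
4 [18.48, 19.58, 19.26, 17.23, 14.07]
```

The held clip matches the model: lateral agrees, and it may be 1–2 mm higher. Now lowering to touch the hub lightly.

Call:
servo_tool(
  increments=[
    {"travel": [2,0,0],"yaw": 0,"hand": 1},
    {"travel": [2,0,0],"yaw": 0,"hand": 1},
    {"travel": [1.5,0,0],"yaw": 0,"hand": 1},
    {"travel": [1,0,0],"yaw": 0,"hand": 1},
    {"travel": [0,0,0],"yaw": 0,"hand": 1},
    {"travel": [0,0,0],"yaw": 0,"hand": 1},
  ],
)

```text
clock: 14.62
ee_pos: [0.5033, 0.1529, 0.171]
ee_rot: [-160.5, 90.0, 51.4]
contact_force: [0.3, 0.7, -0.4]
opening: 0.0103
```

Call:
servo_tool(
  increments=[
    {"travel": [0.5,0,0],"yaw": 0,"hand": 1},
    {"travel": [0.5,0,0],"yaw": 0,"hand": 1},
    {"travel": [0,0,0],"yaw": 0,"hand": 1},
  ],
)

```text
clock: 15.0
ee_pos: [0.5033, 0.1529, 0.17]
ee_rot: [-73.7, 90.0, 138.2]
contact_force: [-0.4, 0.4, -0.4]
opening: 0.0104
```

Call:
servo_tool(
  increments=[
    {"travel": [0.5,0,0],"yaw": 0,"hand": 1},
    {"travel": [0.5,0,0],"yaw": 0,"hand": 1},
    {"travel": [0,0,0],"yaw": 0,"hand": 1},
  ],
)

```text
clock: 15.38
ee_pos: [0.5033, 0.1529, 0.1689]
ee_rot: [6.6, 90.0, -141.5]
contact_force: [-1.0, -0.1, -0.3]
opening: 0.0105
```

Call:
servo_tool(
  increments=[
    {"travel": [0.4,0,0],"yaw": 0,"hand": 1},
    {"travel": [0.3,0,0],"yaw": 0,"hand": 1},
    {"travel": [0,0,0],"yaw": 0,"hand": 1},
  ],
)

```text
clock: 15.75
ee_pos: [0.5033, 0.1529, 0.1683]
ee_rot: [-29.8, 90.0, -177.9]
contact_force: [-0.2, 0.3, -0.5]
opening: 0.0105
```

Call:
servo_tool(
  increments=[
    {"travel": [0.4,0,0],"yaw": 0,"hand": 1},
    {"travel": [0.3,0,0],"yaw": 0,"hand": 1},
    {"travel": [0,0,0],"yaw": 0,"hand": 1},
  ],
)

```text
clock: 16.12
ee_pos: [0.5033, 0.1529, 0.1676]
ee_rot: [-74.4, 90.0, 137.5]
contact_force: [-0.3, -0.0, -0.1]
opening: 0.0104
```

Call:
servo_tool(
  increments=[
    {"travel": [0.4,0,0],"yaw": 0,"hand": 1},
    {"travel": [0.3,0,0],"yaw": 0,"hand": 1},
    {"travel": [0,0,0],"yaw": 0,"hand": 1},
  ],
)

```text
clock: 16.5
ee_pos: [0.5033, 0.1529, 0.1669]
ee_rot: [-29.4, 90.0, -177.5]
contact_force: [0.3, -0.7, 0.8]
opening: 0.0104
```

Call:
servo_tool(
  increments=[
    {"travel": [0.3,0,0],"yaw": 0,"hand": 1},
    {"travel": [0.3,0,0],"yaw": 0,"hand": 1},
    {"travel": [0,0,0],"yaw": 0,"hand": 1},
  ],
)

```text
clock: 16.88
ee_pos: [0.5033, 0.1529, 0.1666]
ee_rot: [165.5, 90.0, 17.4]
contact_force: [-2.1, -1.1, 5.5]
opening: 0.0099
```

Call:
servo_tool(
  increments=[
    {"travel": [0.3,0,0],"yaw": 0,"hand": 1},
    {"travel": [0.3,0,0],"yaw": 0,"hand": 1},
    {"travel": [0,0,0],"yaw": 0,"hand": 1},
  ],
)

```text
clock: 17.25
ee_pos: [0.5032, 0.1528, 0.1663]
ee_rot: [155.4, 90.0, 7.3]
contact_force: [-3.5, -1.4, 9.7]
opening: 0.0102
```

Call:
servo_tool(
  increments=[
    {"travel": [0.3,0,0],"yaw": 0,"hand": 1},
    {"travel": [0.3,0,0],"yaw": 0,"hand": 1},
    {"travel": [0,0,0],"yaw": 0,"hand": 1},
  ],
)

```text
clock: 17.62
ee_pos: [0.5033, 0.1528, 0.1661]
ee_rot: [152.9, 90.0, 4.8]
contact_force: [-6.1, -2.1, 14.6]
opening: 0.0104
```

Touch at TCP z≈0.1668, so the clip will be centred in the groove at 0.1676. Raising, then advancing.

Call:
servo_tool(
  increments=[
    {"travel": [-1.5,0,0],"yaw": 0,"hand": 1},
    {"travel": [-1,0,0],"yaw": 0,"hand": 1},
    {"travel": [0,0,0],"yaw": 0,"hand": 1},
    {"travel": [0,0,0],"yaw": 0,"hand": 1},
  ],
)

```text
clock: 18.12
ee_pos: [0.5032, 0.1529, 0.1674]
ee_rot: [-21.5, 90.0, -169.6]
contact_force: [-0.2, 0.1, 0.2]
opening: 0.0103
```

Call:
servo_tool(
  increments=[
    {"travel": [0,0,-2],"yaw": 0,"hand": 1},
    {"travel": [0,0,-2],"yaw": 0,"hand": 1},
    {"travel": [0,0,-1],"yaw": 0,"hand": 1},
    {"travel": [0,0,-1],"yaw": 0,"hand": 1},
    {"travel": [0,0,0],"yaw": 0,"hand": 1},
    {"travel": [0,0,0],"yaw": 0,"hand": 1},
  ],
)

```text
clock: 18.88
ee_pos: [0.5083, 0.1561, 0.1676]
ee_rot: [-28.1, 90.0, -176.2]
contact_force: [0.1, 0.2, -0.2]
opening: 0.0102
```

Call:
servo_tool(
  increments=[
    {"travel": [0,0,-1],"yaw": 0,"hand": 1},
    {"travel": [0,0,-1],"yaw": 0,"hand": 1},
    {"travel": [0,0,-0.5],"yaw": 0,"hand": 1},
    {"travel": [0,0,0],"yaw": 0,"hand": 1},
  ],
)

```text
clock: 19.38
ee_pos: [0.5105, 0.1574, 0.1676]
ee_rot: [-37.1, 90.0, 174.8]
contact_force: [-0.5, -0.1, -0.9]
opening: 0.0105
```

Call:
servo_tool(
  increments=[
    {"travel": [0,0,-0.7],"yaw": 0,"hand": 1},
    {"travel": [0,0,-0.7],"yaw": 0,"hand": 1},
  ],
)

```text
clock: 19.62
ee_pos: [0.5117, 0.1582, 0.1676]
ee_rot: [65.7, 90.0, -82.4]
contact_force: [-0.9, -0.0, -0.5]
opening: 0.0103
```

Call:
servo_tool(
  increments=[
    {"travel": [0,0,-0.7],"yaw": 0,"hand": 1},
    {"travel": [0,0,-0.5],"yaw": 0,"hand": 1},
  ],
)

```text
clock: 19.88
ee_pos: [0.5124, 0.1585, 0.1675]
ee_rot: [2.1, 90.0, -146.0]
contact_force: [-1.9, -0.3, -0.3]
opening: 0.0104
```

Call:
servo_tool(
  increments=[
    {"travel": [0,0,-0.5],"yaw": 0,"hand": 1},
    {"travel": [0,0,-0.5],"yaw": 0,"hand": 1},
  ],
)

```text
clock: 20.12
ee_pos: [0.513, 0.1589, 0.1674]
ee_rot: [-4.1, 89.9, -152.2]
contact_force: [-3.0, -2.8, -0.3]
opening: 0.0104
```

Call:
servo_tool(
  increments=[
    {"travel": [0,0,-0.5],"yaw": 0,"hand": 1},
    {"travel": [0,0,-0.5],"yaw": 0,"hand": 1},
  ],
)

```text
clock: 20.38
ee_pos: [0.5141, 0.1595, 0.1675]
ee_rot: [-4.0, 89.9, -152.1]
contact_force: [-2.2, -1.9, 1.0]
opening: 0.0106
```

Call:
servo_tool(
  increments=[
    {"travel": [0,0,-0.5],"yaw": 0,"hand": 1},
    {"travel": [0,0,-0.5],"yaw": 0,"hand": 1},
  ],
)

```text
clock: 20.62
ee_pos: [0.5161, 0.1609, 0.1679]
ee_rot: [177.4, 89.9, 29.3]
contact_force: [1.4, 0.0, -0.1]
opening: 0.0103
```

It jumped forward with the force dropping, which looks like the snap. Continuing to the hard stop.

Call:
servo_tool(
  increments=[
    {"travel": [0,0,-0.7],"yaw": 0,"hand": 1},
    {"travel": [0,0,-0.7],"yaw": 0,"hand": 1},
  ],
)

```text
clock: 20.88
ee_pos: [0.5169, 0.1614, 0.1679]
ee_rot: [176.3, 89.9, 28.2]
contact_force: [0.0, 0.1, -1.0]
opening: 0.0106
```

Call:
servo_tool(
  increments=[
    {"travel": [0,0,-0.7],"yaw": 0,"hand": 1},
    {"travel": [0,0,-0.7],"yaw": 0,"hand": 1},
  ],
)

```text
clock: 21.12
ee_pos: [0.518, 0.1621, 0.1677]
ee_rot: [178.4, 89.9, 30.3]
contact_force: [2.0, 0.4, -1.2]
opening: 0.0102
```

Call:
servo_tool(
  increments=[
    {"travel": [0,0,-0.5],"yaw": 0,"hand": 1},
    {"travel": [0,0,-0.5],"yaw": 0,"hand": 1},
  ],
)

```text
clock: 21.38
ee_pos: [0.5186, 0.1625, 0.1676]
ee_rot: [-175.7, 90.0, 36.2]
contact_force: [2.3, 0.2, -0.7]
opening: 0.0101
```

Call:
servo_tool(
  increments=[
    {"travel": [0,0,-0.5],"yaw": 0,"hand": 1},
    {"travel": [0,0,-0.5],"yaw": 0,"hand": 1},
  ],
)

```text
clock: 21.62
ee_pos: [0.5193, 0.1629, 0.1675]
ee_rot: [-21.7, 90.0, -169.8]
contact_force: [1.5, 0.5, -0.9]
opening: 0.0101
```

Call:
servo_tool(
  increments=[
    {"travel": [0,0,-0.5],"yaw": 0,"hand": 1},
    {"travel": [0,0,-0.5],"yaw": 0,"hand": 1},
  ],
)

```text
clock: 21.88
ee_pos: [0.5203, 0.1634, 0.1677]
ee_rot: [179.1, 90.0, 31.0]
contact_force: [1.2, -0.2, -0.9]
opening: 0.0101
```

Call:
servo_tool(
  increments=[
    {"travel": [0,0,-0.5],"yaw": 0,"hand": 1},
    {"travel": [0,0,-0.5],"yaw": 0,"hand": 1},
  ],
)

```text
clock: 22.12
ee_pos: [0.521, 0.1638, 0.1676]
ee_rot: [18.1, 90.0, -130.0]
contact_force: [0.2, -0.3, -0.6]
opening: 0.0105
```

Call:
servo_tool(
  increments=[
    {"travel": [0,0,-0.5],"yaw": 0,"hand": 1},
    {"travel": [0,0,-0.5],"yaw": 0,"hand": 1},
  ],
)

```text
clock: 22.38
ee_pos: [0.5217, 0.1645, 0.1676]
ee_rot: [-25.7, 90.0, -173.8]
contact_force: [-1.1, -0.3, -0.1]
opening: 0.0104
```

Call:
servo_tool(
  increments=[
    {"travel": [0,0,-0.5],"yaw": 0,"hand": 1},
    {"travel": [0,0,0],"yaw": 0,"hand": 1},
  ],
)

```text
clock: 22.62
ee_pos: [0.5219, 0.1646, 0.1675]
ee_rot: [-12.7, 89.9, -160.8]
contact_force: [-2.3, -1.1, 0.5]
opening: 0.0099
```

Call:
servo_tool(
  increments=[
    {"travel": [0,0,-0.5],"yaw": 0,"hand": 1},
    {"travel": [0,0,0],"yaw": 0,"hand": 1},
  ],
)

```text
clock: 22.88
ee_pos: [0.5221, 0.1647, 0.1675]
ee_rot: [-8.2, 89.9, -156.3]
contact_force: [-4.5, -1.9, 3.0]
opening: 0.0104
```

Position has stalled at 30.7 mm from the axis (first contact was at 42.5, 12 mm earlier), as expected at the seat. One firmer push.

Call:
servo_tool(
  increments=[
    {"travel": [0,0,-0.6],"yaw": 0,"hand": 1},
    {"travel": [0,0,0],"yaw": 0,"hand": 1},
  ],
)

```text
clock: 23.12
ee_pos: [0.5222, 0.1647, 0.1674]
ee_rot: [-5.5, 89.9, -153.6]
contact_force: [-6.4, -3.3, 4.5]
opening: 0.0103
```

Call:
servo_tool(
  increments=[
    {"travel": [0,0,-0.6],"yaw": 0,"hand": 1},
    {"travel": [0,0,0],"yaw": 0,"hand": 1},
    {"travel": [0,0,0],"yaw": 0,"hand": 1},
  ],
)

```text
clock: 23.5
ee_pos: [0.5223, 0.1648, 0.1673]
ee_rot: [-4.6, 89.8, -152.7]
contact_force: [-7.9, -3.3, 5.6]
opening: 0.01
```

Call:
servo_tool(
  increments=[
    {"travel": [-0.3,0,1.2],"yaw": 0,"hand": 1},
    {"travel": [0,0,0.8],"yaw": 0,"hand": 1},
    {"travel": [0,0,0],"yaw": 0,"hand": 1},
  ],
)

```text
clock: 23.88
ee_pos: [0.522, 0.1646, 0.1678]
ee_rot: [-25.4, 90.0, -173.5]
contact_force: [-2.9, -1.5, -1.1]
opening: 0.0103
```

Call:
servo_tool(
  increments=[
    {"travel": [0,0,0],"yaw": 0,"hand": 0.8},
    {"travel": [0,0,0],"yaw": 0,"hand": 0.7},
    {"travel": [0,0,0],"yaw": 0,"hand": 0.6},
    {"travel": [0,0,0],"yaw": 0,"hand": 0.55},
    {"travel": [0,0,0],"yaw": 0,"hand": 0.55},
    {"travel": [0,0,0],"yaw": 0,"hand": 0.55},
  ],
)

```text
clock: 24.62
ee_pos: [0.5221, 0.1646, 0.1679]
ee_rot: [-177.3, 90.0, 34.6]
contact_force: [0.9, 0.8, 0.7]
opening: 0.0384
```

Released. Going up slowly, then clear of the view to look.

Call:
servo_tool(
  increments=[
    {"travel": [-5,0,0],"yaw": 0,"hand": 0.55},
    {"travel": [-10,0,0],"yaw": 0,"hand": 0.55},
    {"travel": [-20,0,0],"yaw": 0,"hand": 0.55},
    {"travel": [-40,0,0],"yaw": 0,"hand": 0.55},
    {"travel": [0,50,20],"yaw": 0,"hand": 0.55},
    {"travel": [0,50,20],"yaw": 0,"hand": 0.55},
    {"travel": [0,50,0],"yaw": 0,"hand": 0.55},
    {"travel": [0,50,0],"yaw": 0,"hand": 0.55},
    {"travel": [0,50,0],"yaw": 0,"hand": 0.55},
    {"travel": [0,50,0],"yaw": 0,"hand": 0.55},
    {"travel": [0,0,0],"yaw": 0,"hand": 0.55},
    {"travel": [0,0,0],"yaw": 0,"hand": 0.55},
  ],
)

```text
clock: 26.12
ee_pos: [0.6464, -0.1107, 0.2432]
ee_rot: [-111.0, 90.0, 100.9]
contact_force: [0.8, 0.7, 0.1]
opening: 0.0384
```

Run:
```python
from fit import *
t=save("top","t5");s=save("scene","s5");print(bot.state()["ee_pos"],bot.state()["contact_force"])
a=cv2.resize(t[181:217,163:199],(400,400),interpolation=cv2.INTER_CUBIC);b=cv2.resize(s[185:225,263:303],(400,400),interpolation=cv2.INTER_CUBIC)
cv2.imwrite("pics/c6.png",np.hstack([a,b])[:,:,::-1])
from scipy.optimize import minimize
bx=(163,181,199,217);p=t[181:217,163:199].astype(float);m=np.clip((p[...,2]-p[...,0]-5)/45,0,1)
L=clip_pts(.140)
def cost(q):
    a=q[2];R=np.array([[np.cos(a),-np.sin(a),0],[np.sin(a),np.cos(a),0],[0,0,1]])
    return ((render("top",L@R.T+[q[0]/100,q[1]/100,0],bx)-m)**2).sum()
q0=np.array([54.81,18.08,.555]);r=minimize(cost,q0,method="Nelder-Mead",options=dict(initial_simplex=q0+np.array([[0,0,0],[.4,0,0],[0,.4,0],[0,0,.1]])))
print("seat",r.x[:2]/100,np.degrees(r.x[2]),r.fun,cost(q0),m.sum())
t0=cv2.cvtColor(cv2.imread("pics/t0.png"),cv2.COLOR_BGR2RGB)
d=np.abs(t.astype(int)-t0).max(2)>40;n,_,st,ce=cv2.connectedComponentsWithStats(d.astype(np.uint8))
```

```text
[ 0.64637427 -0.10970787  0.24335022] [-0.57611507 -0.0693451   0.24685151]
seat [0.54828344 0.18190261] 31.11505881388211 16.467075800171138 20.077044942769373 85.22222222222221
```

View pics/c6.png

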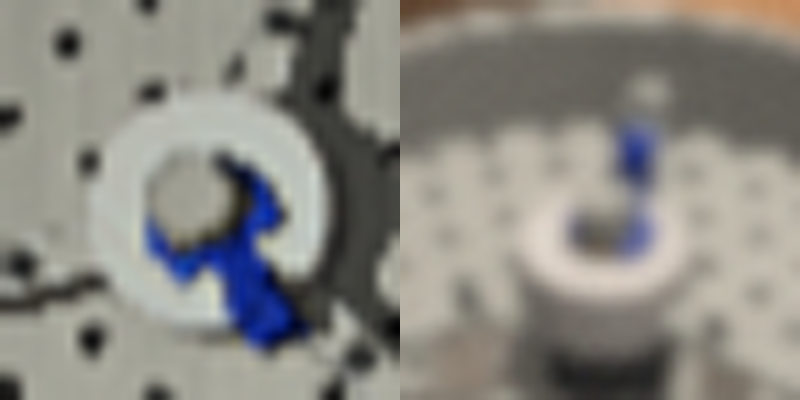

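The clip sits in the groove round the shaft, with both arms visible beside the head and the grip standing upright. The fitted seat (0.5483,0.1819) is within ~1 mm of the shaft axis. The hub is still down at (181.3,199.4) and the arm is clear.

```bash
python3 -c "
from workcell import workorder
print(workorder.close_job())"
```

```text
the job is handed in; nothing more can be done
None
```

The stirrer is fully down and the blue clip is seated in the shaft groove and let go. I handed the job in at about 26 s on the robot's clock; it reported no verdict.

- **Stirrer:** It slid about 7.4 mm at roughly 8 N, then stopped dead. I held it there at up to about 24 N, and after release its hub still sat in the same place in the pictures.
- **Clip:** I set its height by touching it lightly on the hub, about 15 N at the end. Pushed in level, it jumped forward where the snap was expected. It then stopped hard 12 mm after first contact, with about 10 N at the end.
- **Final picture:** The clip is around the shaft, with its grip standing upright. The fitted seat is (0.5483, 0.1819), about 1 mm from the shaft axis I measured. The robot was clear, with no contact force.

**What did not match or was not checked:**
- During the snap I read only about 4 N, against the 10 to 15 N expected. I took readings only every 0.25 s, so the peak may have been missed.
- The gripper opening read 10 to 10.7 mm on the 12 mm wide grip.
- I saw about 5.5 N upward while closing on the clip on the mat, and I am not sure of the cause.
- I did not measure whether the other things had moved. The arm went near the mat only to grasp the clip, and passed over everything else about 0.2 m up.

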